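Stand the toppled bottle up in its lane and close the row

ROBOT

A 6-joint arm with a two-finger parallel gripper is mounted at the origin on a cart in front of the work surface, level with it; the furniture and walls round the work are solid. World frame = base frame: x ahead of the robot, y to its left, z up, the work surface at z = 0. Lengths are in m, angles in rad, forces in N, time in s.
With the tool pointing down it reaches from about 0.3 to 0.875 m from the base axis. Payload 6.4 kg.
Tool frame: the origin (TCP) lies on the mounting face of the last link; the fingertips stand 173 mm ahead of it and the grasp point (between the pads) lies 155 mm ahead of it (ctrl.tip_reach is the distance from the TCP to the fingertips, in m); z points along the fingers, y is the line along which they close (so a half turn about z gives the same grasp; the last joint's range is limited). The gripper opens to 85 mm and grips with 20 to 120 N. Pads are 22 mm wide; open, the fingers measure 114 mm over their backs; the gripper's body (76 mm by 85 mm) begins 54 mm behind the grasp point. The pads swing forward as they close: fully open they stand 13 mm farther back than shut.
Start: joints at [-1.547, 0.181, 1.607, -0, 1.354, -0.206], TCP at [0.131, -0.56, 0.405] pointing down, gripper open.
Joint ranges: [-2.99, 2.99], [-0.89, 2.07], [0.3, 2.58], [-1.14, 4.28], [0, 2.63], [-3.12, 3.12]. Speed limits (rad/s): [2.57, 2.57, 3.01, 3.14, 3.14, 3.14].

INTERFACE

Orientations are given as a unit quaternion [w, x, y, z].
In Python, from bench import ctrl gives the robot as it stands.
- The arm moves only by the shell command python3 -m pendant 'ROWS'. ROWS is JSON, a list that holds one entry, the list of rows, each a list of 7 numbers: the opening, from 0 (shut) to 1 (fully open), then the shift along the tool's x, y, z in mm, then the turn, a rotation vector about the tool's x, y, z in rad. A call has 1 to 5 rows; each row is the pose to reach, as a shift and turn from the pose commanded when the call began, along the tool's axes at that moment; what a row does not reach only later rows make up. A row lasts 1/12 s, in which the tool goes at most 41.7 mm and 7.16 degrees, less where a joint would pass 70% of its speed; a pose out of reach is approached as far as the arm can. A call with a gripper value outside its range is refused whole. The fingers move at their own pace and stop on an object; the grip force is fixed at half the most. Time passes only in rows, so rows that repeat a pose let the fingers close. It gives the time, the measured TCP pose, the force, the opening and the grip force at its end, in the units of the state.
- ctrl.get_obs(): the state, without advancing time (a new reading comes with each control period).
- ctrl.camera(name): name is "side" or "top"; returns the picture (400x640x3 uint8, red, green, blue); there is no depth.
- ctrl.camera_params(name): a dict with "mtx" (3x3 intrinsics, pixels), "distortion" ([k1, k2, p1, p2, k3] as OpenCV has them; the pictures are not rectified), "world_from_camera" (4x4, takes a point from camera to world coordinates). Camera axes: x right, y down, z forward; pixel columns grow to the right and rows downward; lengths in m; the calibration is good to about 2 mm. A picture is of the moment at which its call begins. camera_params takes no time and is no camera call.
- ctrl.hand_in(): hands the job in; it is judged then, once.
Trained networks look in the newest picture that a camera, given by its name, has taken for a name from the list of things; names that differ only in an ending like _2 or _b are one class to them, and where a whole thing is asked for, a point or a joint stands for the part that bears it (a point fixed in the world has none). Each returns a list of dicts, best first, with "confidence" (0 to 1); they miss things now and then, are a little off and sometimes report something else, mostly with a low value. They report only what shows in the picture. A call takes as long as a camera call.
- ctrl.boxes_of(camera, name): "point" ([column, row] as shares, 0 to 1, of the picture: columns of its width, rows of its height, amid what is visible of it).
The state is a dict: "time_s": time; "q": joint angles; "dq": joint speeds; "joint_efforts": joint torques, N m; "eef_pos": TCP position; "eef_rot": TCP orientation; "wrist_force": force on the tool from outside, world axes, zero at the start; "torque": the same for the moment, N m; "opening": opening from 0.0 (shut) to 1.0 (fully open); "grasp_force": force on a finger pad.
Only numpy, scipy, OpenCV 4.12 (cv2) and the standard library are available. Lean on these libraries where they do the work, as an engineer would, in place of code of your own. Each camera call takes 0.05 s, during which the arm holds its last target. There are 200 camera calls.

TASK

One bottle of thread-locking fluid has toppled over in the middle of its lane because the blue back-stop was left too far back. Stand it upright again in the lane in line with the other three, then slide the back-stop up by its knob until the four bottles stand closed up against the front stop with no gaps left. Do not knock the other bottles over.

Things in the scene. Friction and masses are not known exactly. Their poses are not given: they have to be found in the camera images.
- lane: Fixed aluminium channel for one row of bottles, 372 x 54 mm. Origin: centre of its underside, on the table; x along it from front stop to back-stop, y across, +y on the robot's side (table clear there beside its middle, to 0.13 m from its axis), z up. Floor 6 mm above the table; side lips rise 8 mm above the floor, 48 mm apart (3 mm play each side of a bottle). Rear end plate 18 mm high.
- front_stop (a point): Middle of the inner face of the fixed front stop at floor height, x = -0.176 in the lane frame, axes as the lane's. An upright plate 54 mm wide, top 64 mm above the table; the row of bottles starts here.
- backstop (a joint): Slide of the blue back-stop, m. 0: fully back, face 302 mm from the front stop; grows as it moves towards the front stop (lane -x): distance = 0.302 - value; end of travel 0.17. No spring; 2.5 N of friction, stays where left. With four bottles closed up it reads 0.134. Its face is a plate 43 mm wide, 68 mm high above the lane floor.
- backstop_knob (a point): Centre of the back-stop's round black knob (24 mm diameter, 26 mm high, top 81 mm above the table), 29 mm behind the face, on a 10 mm steel post. Move the back-stop by it.
- tipped_bottle: At first lying along the lane between bottle_b and bottle_c, cap to the back-stop. All four alike: red, square, rounded edges, 42 x 42 mm, 112 mm high, white labels with a blue band; 0.09 to 0.16 kg; body to 70 mm, shoulder to 83 mm, then the round black cap, 26 mm diameter. Origin: centre of the underside; z axis from underside to cap; x, y square to its sides.
- bottle_a: Standing bottle next to the front stop, same as tipped_bottle; origin and z axis as there.
- bottle_b: Standing bottle, second from the front stop, same as tipped_bottle; origin and z axis as there.
- bottle_c: Standing bottle, last in the row, before the back-stop, same as tipped_bottle; origin and z axis as there.

How it is judged:
By the outcome, as a careful person would: the job done as asked, in the order asked, and still so for the second after the job is handed in, with the robot touching nothing.
It also fails if it takes over 67 s, if anything falls off the work surface, if the arm or the gripper's body presses on something with over 40 N, if the wrist force passes 120 N, or if a joint passes its speed limit or range.

## Working session

There is one attempt and no reset: what is moved stays moved. The work goes in short steps, Python scripts to look and compute and a shell command to move; the robot and the scene stay as the last step left them, time stands still between calls to the robot, and variables do not carry over. Pictures are saved under pics/ and viewed, at most 14 in all, crops included, and the job is handed in when it is done.

```bash
mkdir -p pics; ls
python3 - <<'E'
from bench import ctrl
import cv2
for c in("side","top"):
    im=ctrl.camera(c); cv2.imwrite(f"pics/{c}0.png",im[:,:,::-1])
    p=ctrl.camera_params(c); print(c,p["mtx"].round(1).tolist() if hasattr(p["mtx"],'round') else p["mtx"],p["distortion"],p["world_from_camera"])
    for n in("tipped_bottle","lane","backstop_knob","front_stop","backstop"):
        try: print(n,[(round(d["point"][0]*640,1),round(d["point"][1]*400,1),round(d["confidence"],2)) for d in ctrl.boxes_of(c,n)])
        except Exception as e: print(n,e)
o=ctrl.get_obs(); print(o["time_s"],o["eef_pos"],o["eef_rot"],o["wrist_force"])
E
```

```text
pics
side [[449.6, 0.0, 321.2], [0.0, 449.6, 195.7], [0.0, 0.0, 1.0]] [-0.01232226  0.          0.          0.          0.        ] [[ 9.96243855e-01 -5.52476062e-02  6.66774629e-02  4.49526512e-01]
 [-8.65906671e-02 -6.31273153e-01  7.70711530e-01 -8.88841489e-01]
 [-4.88274876e-04 -7.73590272e-01 -6.33685926e-01  6.30060930e-01]
 [ 0.00000000e+00  0.00000000e+00  0.00000000e+00  1.00000000e+00]]
tipped_bottle [(310.6, 224.8, 0.94), (305.8, 255.1, 0.52), (292.6, 237.6, 0.26)]
lane [(306.0, 256.7, 0.58)]
backstop_knob [(350.8, 177.6, 0.67)]
front_stop [(307.2, 253.6, 0.93)]
backstop [(349.6, 179.0, 0.93)]
top [[451.8, 0.0, 322.9], [0.0, 451.8, 199.4], [0.0, 0.0, 1.0]] [0.00676427 0.         0.         0.         0.        ] [[-0.02418824 -0.9896826   0.14122065  0.38684419]
 [-0.99954171  0.02651365  0.01460797 -0.2252522 ]
 [-0.01820153 -0.14080259 -0.98987036  0.92714191]
 [ 0.          0.          0.          1.        ]]
tipped_bottle [(336.8, 209.9, 0.87), (399.9, 246.2, 0.38)]
lane [(305.5, 190.1, 0.77)]
backstop_knob [(273.9, 171.0, 0.91), (335.9, 209.5, 0.72), (294.3, 182.9, 0.33)]
front_stop [(310.5, 189.4, 0.59)]
backstop [(276.5, 168.0, 0.69)]
0.6 [ 0.13099413 -0.55989277  0.40468125] [-1.15299343e-05  9.93406014e-01  1.14649424e-01 -9.61059731e-06] [-0.07489497  0.23126225  0.8468267 ]
```

View pics/side0.png

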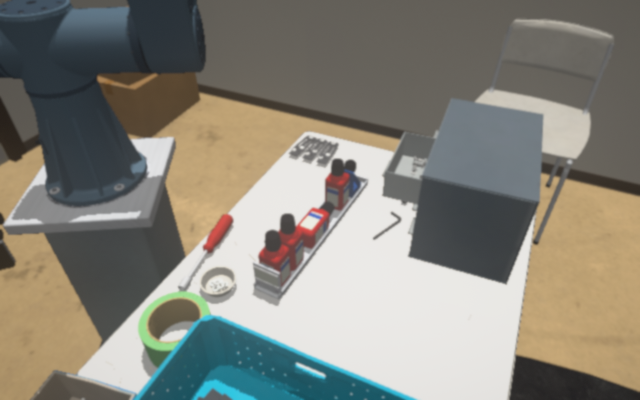

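View pics/top0.png

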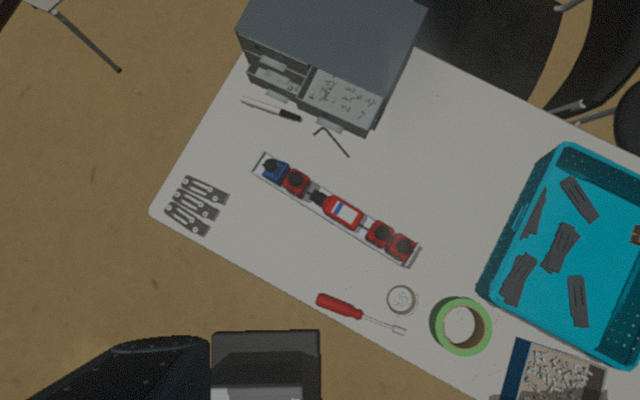

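The lane runs in the top view from about (262,157) at the back-stop end to (412,262) at the front stop. The tipped bottle is at (343,210), with its cap at (318,199). I'll zoom in for the corner pixels.

```bash
cat > h.py <<'E'
import numpy as np,cv2
from bench import ctrl
from scipy.spatial.transform import Rotation as R
def ray(c,uv):
    p=ctrl.camera_params(c);T=np.array(p["world_from_camera"])
    n=cv2.undistortPoints(np.array([[uv]],float),np.array(p["mtx"]),np.array(p["distortion"]))[0,0]
    return T[:3,3],T[:3,:3]@np.array([n[0],n[1],1])
def at_z(c,uv,z):
    o,d=ray(c,uv);return o+d*(z-o[2])/d[2]
def proj(c,P):
    p=ctrl.camera_params(c);T=np.linalg.inv(np.array(p["world_from_camera"]))
    return cv2.projectPoints(np.array(P,float).reshape(-1,3),cv2.Rodrigues(T[:3,:3])[0],T[:3,3],np.array(p["mtx"]),np.array(p["distortion"]))[0].reshape(-1,2)
def shot(c,name,x0,y0,x1,y1,s,pts=None):
    im=cv2.resize(ctrl.camera(c)[y0:y1,x0:x1,::-1],None,fx=s,fy=s,interpolation=cv2.INTER_CUBIC)
    if pts is not None:
        for u,v in proj(c,pts): cv2.circle(im,(int((u-x0+.5)*s),int((v-y0+.5)*s)),2,(0,255,0),-1)
    cv2.imwrite("pics/"+name,im)
def st():
    o=ctrl.get_obs();r=R.from_quat(np.roll(o["eef_rot"],-1)).as_matrix();return o,np.array(o["eef_pos"]),r
E
python3 - <<'E'
from h import *
shot("top","top1.png",245,145,430,275,4)
E
```

```text
(no output)
```

View pics/top1.png

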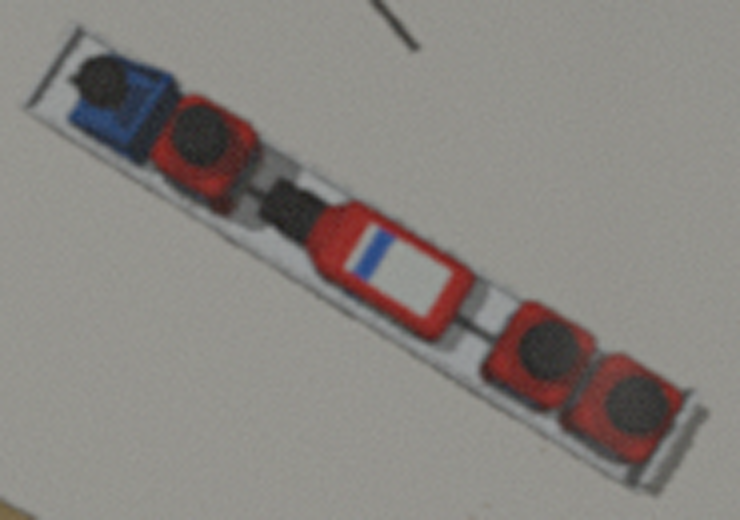

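The zoom shows caps a (638,405), b (550,350) and c (201,136), and the knob at (103,82). The tipped bottle runs from its base at about (455,308) to its cap end at (270,197). The lane's rear corners are (25,105) and (80,27), and a front corner is at (640,490).

Run:
```python
from h import *
f=lambda u,v:(u/4+245-.5+.125,v/4+145-.5+.125)
W={k:at_z("top",f(*uv),z) for k,uv,z in [("a",(638,405),.118),("b",(550,350),.118),("c",(201,136),.118),("knob",(103,82),.081),("tbase",(455,308),.045),("tcap",(270,197),.03),("rearN",(25,105),.018),("rearF",(80,27),.018),("frontN",(640,490),.02)]}
for k in W: print(k,W[k].round(4))
d=W["c"]-W["a"]; d/=np.linalg.norm(d); yaw=np.arctan2(d[1],d[0]); print("yaw",yaw)
x=np.array([np.cos(yaw),np.sin(yaw),0]); 
for k in W: 
    r=W[k]-W["a"]; print(k,round(r@x,4),round(x[0]*r[1]-x[1]*r[0],4))
np.set_printoptions(suppress=True)
for k,uv in [("knob",(350.8,177.6)),]: print(at_z("side",uv,.06))
for k in "abc": print(k,proj("side",W[k]).round(1))
print(proj("side",W["knob"]), proj("side",W["tbase"]),proj("side",W["tcap"]))
o,p,r=st(); print(r.round(3))
```

```text
a [ 0.415  -0.3556  0.118 ]
b [ 0.4403 -0.3177  0.118 ]
c [ 0.5418 -0.1631  0.118 ]
knob [ 0.5765 -0.1137  0.081 ]
tbase [ 0.4669 -0.2805  0.045 ]
tcap [ 0.5266 -0.1906  0.03  ]
rearN [ 0.5797 -0.0651  0.018 ]
rearF [ 0.62   -0.0937  0.018 ]
frontN [ 0.3765 -0.3703  0.02  ]
yaw 0.9879473331873667
a 0.0 0.0
b 0.0457 -0.0003
c 0.2305 0.0
knob 0.2909 -0.0018
tbase 0.0912 -0.002
tcap 0.1992 -0.0024
rearN 0.3332 0.0223
rearF 0.3315 -0.0271
frontN -0.0334 0.024
[ 0.57676011 -0.14098992  0.06      ]
a [[271.9 233.4]]
b [[286.9 216.9]]
c [[336.  161.8]]
[[349.32645246 161.98123446]] [[302.43268236 231.88324766]] [[329.27537413 205.05415116]]
[[ 0.974  0.228  0.   ]
 [ 0.228 -0.974 -0.   ]
 [ 0.     0.    -1.   ]]
```

```bash
cat >> h.py <<'E'
YAW=0.988
A0=np.array([0.415,-0.3556,0]); X=np.array([np.cos(YAW),np.sin(YAW),0]); Y=np.array([-X[1],X[0],0]); Z=np.array([0,0,1.])
def lane(s,y,z): return A0+s*X+y*Y+z*Z      # s from bottle a axis
def tool(zdir,ydir): # rotation matrix from tool z and y directions
    z=zdir/np.linalg.norm(zdir); y=ydir-(ydir@z)*z; y/=np.linalg.norm(y); return np.c_[np.cross(y,z),y,z]
def row(G,T,reach=.155):  # grasp point G, rotation T -> shift mm, rotvec in tool axes
    o,p,r=st(); d=r.T@(G-T[:,2]*reach-p)*1000; w=R.from_matrix(r.T@T).as_rotvec()
    print("t",round(o["time_s"],2),"q",np.round(o["q"],3).tolist(),"p",p.round(4).tolist(),"F",np.round(o["wrist_force"],1).tolist(),"op",round(o["opening"],2),"gf",round(o["grasp_force"],1))
    print("ROW",d.round(1).tolist(),w.round(3).tolist())
PT=np.radians(15)
PICK=tool(-np.sin(PT)*X-np.cos(PT)*Z, -Y)
E
python3 - <<'E'
from h import *
print(PICK.round(2).tolist())
row(lane(.144,-.002,.20),PICK)
E
```

```text
[[0.53, 0.83, -0.14], [0.81, -0.55, -0.22], [-0.26, -0.0, -0.97]]
t 0.65 q [-1.547, 0.181, 1.607, 0.0, 1.354, -0.206] p [0.131, -0.5599, 0.4047] F [0.3, -0.7, 0.0] op 1.0 gf 0.0
ROW [458.1, -259.4, 55.0] [-0.099, -0.249, -0.754]
```

```bash
python3 -m pendant '[[[1,458,-259,0,-0.1,-0.25,-0.754],[1,458,-259,0,-0.1,-0.25,-0.754],[1,458,-259,0,-0.1,-0.25,-0.754],[1,458,-259,0,-0.1,-0.25,-0.754],[1,458,-259,0,-0.1,-0.25,-0.754]]]'; python3 -c "
from h import *
row(lane(.144,-.002,.20),PICK)"
```

```text
time_s: 1.07
eef_pos: [0.2851, -0.4173, 0.4049]
eef_rot: [0.05, 0.911, 0.399, -0.092]
wrist_force: [1.1, -0.9, -0.0]
opening: 1.0
grasp_force: 0.0
t 1.07 q [-1.153, 0.007, 1.802, -0.195, 1.239, -0.353] p [0.2851, -0.4173, 0.4049] F [1.1, -0.9, -0.0] op 1.0 gf 0.0
ROW [320.1, 25.4, -10.9] [-0.02, -0.052, -0.16]
```

```bash
python3 -m pendant '[[[1,320,25,-11,-0.02,-0.052,-0.16],[1,320,25,-11,-0.02,-0.052,-0.16],[1,320,25,-11,-0.02,-0.052,-0.16],[1,320,25,-11,-0.02,-0.052,-0.16],[1,320,25,-11,-0.02,-0.052,-0.16]]]' >/dev/null; python3 -c "
from h import *
row(lane(.144,-.002,.20),PICK)"
```

```text
t 1.48 q [-0.724, 0.099, 1.784, -0.273, 1.234, -0.048] p [0.437, -0.2784, 0.3695] F [0.7, -0.5, 0.5] op 1.0 gf 0.0
ROW [109.2, 25.5, -8.6] [-0.0, -0.002, -0.005]
```

```bash
python3 -m pendant '[[[1,109,25.5,-8.6,0,-0.002,-0.005],[1,109,25.5,-8.6,0,-0.002,-0.005],[1,109,25.5,-8.6,0,-0.002,-0.005],[1,109,25.5,-8.6,0,-0.002,-0.005]]]' >/dev/null
cat > k.py <<'E'
from h import *
from scipy.optimize import least_squares
D=[([-1.547,.181,1.607,0,1.354,-.206],[.131,-.5599,.4047]),([-1.153,.007,1.802,-.195,1.239,-.353],[.2851,-.4173,.4049]),([-.724,.099,1.784,-.273,1.234,-.048],[.437,-.2784,.3695])]
o,p,r=st(); D.append((o["q"],p))
def fk(q,k):
    a1,d1,L2,L3,d6,off=k
    e=lambda ax,t:R.from_euler(ax,t).as_matrix()
    R3=e('z',q[0])@e('y',q[1]+q[2]); R6=R3@e('z',q[3])@e('y',q[4])@e('z',q[5]+np.pi/2)
    P=e('z',q[0])@(np.array([a1,0,d1])+e('y',q[1])@[0,0,L2])+R3@[off,0,L3]+R6[:,2]*d6
    return P,R6
if __name__=="__main__":
    row(lane(.144,-.002,.036),PICK)
    print((fk(o["q"],[0]*6)[1]-r).round(3).tolist())
    f=lambda k:np.concatenate([fk(q,k)[0]-p for q,p in D]+[1e-4*(k-[0,.35,.4,.4,.1,0])])
    s=least_squares(f,[0,.35,.4,.4,.1,0.]); print(s.x.round(4),np.abs(s.fun).max())
E
python3 k.py
```

```text
t 1.82 q [-0.514, 0.223, 1.687, -0.273, 1.262, 0.151] p [0.5194, -0.201, 0.3485] F [-1.1, 0.5, 0.1] op 1.0 gf 0.0
ROW [39.6, 0.3, 157.9] [-0.001, -0.002, 0.005]
[[0.0, 0.0, -0.0], [-0.0, 0.0, -0.0], [-0.0, -0.0, 0.0]]
[ 0.1469  0.0988  0.1811  0.4227 -0.3514  0.1293] 0.11756714807842003
```

```bash
python3 -m pendant '[[[1,22,0.3,88,0,-0.002,0.005],[1,22,0.3,88,0,-0.002,0.005],[1,22,0.3,88,0,-0.002,0.005],[1,22,0.3,88,0,-0.002,0.005]]]' >/dev/null
python3 - <<'E'
from h import *
row(lane(.144,-.002,.036),PICK)
shot("side","s1.png",240,110,400,310,3.0)
shot("top","t1.png",245,145,430,275,3)
im=np.vstack([cv2.copyMakeBorder(cv2.imread("pics/s1.png"),0,0,0,75,cv2.BORDER_CONSTANT)[:,:555]])
a=cv2.imread("pics/s1.png");b=cv2.imread("pics/t1.png")
b=cv2.copyMakeBorder(b,0,600-b.shape[0],0,0,cv2.BORDER_CONSTANT)
cv2.imwrite("pics/m1.png",cv2.resize(np.hstack([a,b]),None,fx=.77,fy=.77))
E
```

```text
t 2.15 q [-0.525, 0.343, 1.747, -0.297, 1.095, 0.205] p [0.5144, -0.2058, 0.256] F [-0.7, -0.1, 0.5] op 1.0 gf 0.0
ROW [22.5, 2.0, 66.6] [-0.009, 0.003, -0.004]
```

View pics/m1.png

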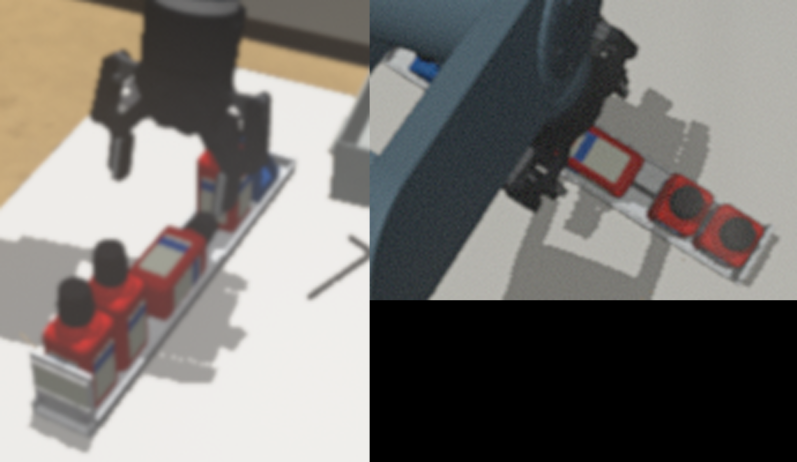

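The gripper straddles the tipped bottle squarely: fingers at about (120,165) and (225,200) in the side part, bottle at (170,260). I'll go down and grip.

```bash
python3 -m pendant '[[[1,11,1,32,-0.008,0.003,-0.004],[1,22,2,64.5,-0.008,0.003,-0.004],[1,22,2,64.5,-0.008,0.003,-0.004],[1,22,2,64.5,-0.008,0.003,-0.004]]]' >/dev/null; python3 -c "
from h import *
row(lane(.144,-.002,.036),PICK)"
```

```text
t 2.58 q [-0.518, 0.454, 1.755, -0.319, 0.969, 0.251] p [0.5202, -0.2041, 0.1919] F [-0.0, 0.4, 0.6] op 1.0 gf 0.0
ROW [1.3, -2.5, 6.0] [0.006, -0.0, -0.001]
```

```bash
python3 -m pendant '[[[0,0,0,0,0,0,0],[0,0,0,0,0,0,0],[0,0,0,0,0,0,0],[0,0,0,0,0,0,0],[0,0,0,0,0,0,0]]]'; python3 -c "
from h import *
row(lane(.144,-.002,.036),PICK)"
```

```text
time_s: 3.0
eef_pos: [0.5197, -0.2033, 0.1931]
eef_rot: [0.064, 0.873, 0.47, -0.114]
wrist_force: [-6.8, 5.8, 15.2]
opening: 0.477
grasp_force: 63.9
t 3.0 q [-0.517, 0.45, 1.756, -0.318, 0.973, 0.252] p [0.5197, -0.2033, 0.1931] F [-6.8, 5.8, 15.2] op 0.48 gf 63.9
ROW [1.3, -1.6, 7.3] [0.004, 0.0, -0.002]
```

```bash
python3 -c "
from h import *
row(lane(.144,-.002,.243),PICK)"; python3 -m pendant '[[[0,-10,0,-39,0,0,0],[0,-20,0,-77,0,0,0],[0,-31,0,-116,0,0,0],[0,-41,0,-155,0,0,0],[0,-50,0,-187,0,0,0]]]'
python3 - <<'E'
from h import *
row(lane(.144,-.002,.25),PICK)
E
```

```text
t 3.0 q [-0.517, 0.45, 1.756, -0.318, 0.973, 0.252] p [0.5197, -0.2033, 0.1931] F [-6.8, 5.8, 15.2] op 0.48 gf 63.9
ROW [-52.3, -0.7, -192.6] [0.004, 0.0, -0.002]
time_s: 3.42
eef_pos: [0.519, -0.2029, 0.389]
eef_rot: [0.066, 0.873, 0.47, -0.112]
wrist_force: [1.0, -0.7, -1.2]
opening: 0.477
grasp_force: 62.1
t 3.42 q [-0.517, 0.177, 1.654, -0.269, 1.326, 0.134] p [0.519, -0.2029, 0.389] F [1.0, -0.7, -1.2] op 0.48 gf 62.1
ROW [-3.3, -0.7, -10.3] [0.01, -0.001, -0.002]
```

```bash
cat > k.py <<'E'
from h import *
D=[([-1.547,.181,1.607,0,1.354,-.206],[.131,-.5599,.4047]),([-1.153,.007,1.802,-.195,1.239,-.353],[.2851,-.4173,.4049]),([-.724,.099,1.784,-.273,1.234,-.048],[.437,-.2784,.3695]),
([-0.514,0.223,1.687,-0.273,1.262,0.151],[0.5194,-0.201,0.3485]),([-0.525,0.343,1.747,-0.297,1.095,0.205],[0.5144,-0.2058,0.256]),([-0.517,0.45,1.756,-0.318,0.973,0.252],[0.5197,-0.2033,0.1931]),([-0.517,0.177,1.654,-0.269,1.326,0.134],[0.519,-0.2029,0.389])]
e=lambda ax,t:R.from_euler(ax,t).as_matrix()
def cols(q):
    R1=e('z',q[0]);R2=R1@e('y',q[1]);R3=R2@e('y',q[2]);R4=R3@e('z',q[3]);R5=R4@e('y',q[4]);R6=R5@e('z',q[5]+np.pi/2)
    return np.c_[R1[:,0],R1[:,1],Z,R2[:,2],R3[:,0],R3[:,2],R4[:,1],R6[:,2]],R6
M=np.vstack([cols(q)[0] for q,_ in D]);b=np.concatenate([p for _,p in D])
k=np.linalg.lstsq(M,b,rcond=1e-4)[0]
def fk(q): C,r=cols(q); return C@k,r
if __name__=="__main__":
    np.set_printoptions(suppress=True); print(k.round(3),np.abs(M@k-b).max(),np.linalg.svd(M)[1].round(3))
E
python3 k.py
```

```text
[-0.     0.117  0.313  0.439  0.085  0.515  0.     0.145] 0.00021712008388968806 [5.262 3.822 3.663 0.351 0.296 0.193 0.142 0.109]
```

```bash
cat > plan.py <<'E'
from k import *
from scipy.optimize import least_squares
lo=np.array([-2.99,-.89,.3,-1.14,0,-3.12]);hi=np.array([2.99,2.07,2.58,4.28,2.63,3.12])
def ik(P,T,q0):
    f=lambda q:np.concatenate([fk(q)[0]-P,.2*R.from_matrix(fk(q)[1].T@T).as_rotvec()])
    s=least_squares(f,np.clip(q0,lo+1e-3,hi-1e-3),bounds=(lo,hi)); return s.x,np.abs(s.fun).max()
G0=np.array([.5197,-.2033,.1931]);T0=R.from_quat(np.roll([.064,.873,.47,-.114],-1)).as_matrix()
g=G0+T0[:,2]*.155; dl=g-A0; print("grip lane s,y,z",(dl@X).round(4),(dl@Y).round(4),g[2].round(4))
BASE=T0.T@(lane(.089,-.002,.027)-G0)         # bottle base centre in tool frame
Bz=T0.T@X                                    # bottle axis in tool frame
Rp=lambda a:R.from_rotvec(-Y*a).as_matrix()  # pitch: X -> Z
Ry=lambda a:R.from_rotvec(-Z*a).as_matrix()
if __name__=="__main__":
    q=np.array(ctrl.get_obs()["q"])
    for sy,zc in((.0,.17),(.06,.17),(.1,.17)):
        qq=q.copy();print(sy)
        for pa,ya in[(.3,0),(.6,0),(.9,0),(1.2,0),(1.571,0),(1.571,.3),(1.571,.6),(1.571,.9),(1.571,1.2),(1.571,1.571)]:
            T=Ry(ya)@Rp(pa)@T0; base=lane(.138,sy-.002,zc); P=base-T@BASE
            qq,er=ik(P,T,qq); print(pa,ya,qq.round(2),round(er,4))
    T=Ry(1.571)@Rp(1.571)@T0
    for z in(.12,.06,.006): P=lane(.138,-.002,z)-T@BASE; qq,er=ik(P,T,qq); print(z,P.round(3),qq.round(2),round(er,4))
E
python3 plan.py
```

```text
grip lane s,y,z 0.1446 -0.0043 0.0434
0.0
0.3 0 [-0.6   0.19  1.7   0.04  1.25 -0.03] 0.0
0.6 0 [-0.79  0.17  1.73  0.34  1.32 -0.3 ] 0.0
0.9 0 [-0.96  0.22  1.74  0.59  1.46 -0.53] 0.0
1.2 0 [-1.09  0.34  1.73  0.79  1.63 -0.69] 0.0
1.571 0 [-1.19  0.55  1.68  0.97  1.85 -0.83] 0.0
1.571 0.3 [-1.27  0.41  1.91  1.12  1.66 -0.82] 0.0
1.571 0.6 [-1.33  0.25  2.14  1.29  1.47 -0.82] 0.0
1.571 0.9 [-1.33  0.08  2.35  1.52  1.27 -0.83] 0.0
1.571 1.2 [-1.21 -0.08  2.51  1.85  1.   -0.87] 0.0
1.571 1.571 [-0.79 -0.13  2.55  2.79  0.62 -1.34] 0.0
0.06
0.3 0 [-0.61  0.05  1.85  0.04  1.24 -0.04] 0.0
0.6 0 [-0.81  0.03  1.88  0.34  1.32 -0.33] 0.0
0.9 0 [-1.    0.09  1.89  0.58  1.47 -0.57] 0.0
1.2 0 [-1.15  0.23  1.87  0.76  1.64 -0.75] 0.0
1.571 0 [-1.26  0.46  1.83  0.91  1.86 -0.91] 0.0
1.571 0.3 [-1.36  0.32  2.04  1.05  1.7  -0.89] 0.0
1.571 0.6 [-1.45  0.15  2.27  1.21  1.54 -0.88] 0.0
1.571 0.9 [-1.49 -0.05  2.49  1.4   1.37 -0.85] 0.0
1.571 1.2 [-1.34 -0.17  2.58  1.66  1.11 -0.79] 0.0204
1.571 1.571 [-0.69 -0.18  2.58  3.09  0.53 -1.56] 0.0402
0.1
0.3 0 [-0.61 -0.04  1.94  0.04  1.23 -0.04] 0.0
0.6 0 [-0.84 -0.06  1.97  0.34  1.33 -0.35] 0.0
0.9 0 [-1.04  0.01  1.98  0.57  1.48 -0.6 ] 0.0
1.2 0 [-1.19  0.15  1.97  0.73  1.65 -0.79] 0.0
1.571 0 [-1.31  0.4   1.92  0.86  1.86 -0.96] 0.0
1.571 0.3 [-1.43  0.26  2.13  0.99  1.72 -0.94] 0.0
1.571 0.6 [-1.54  0.08  2.35  1.13  1.59 -0.92] 0.0
1.571 0.9 [-1.63 -0.16  2.58  1.29  1.47 -0.85] 0.0
1.571 1.2 [-1.45 -0.18  2.58  1.49  1.24 -0.74] 0.0451
1.571 1.571 [-0.52 -0.2   2.58  3.6   0.53 -1.95] 0.0671
0.12 [ 0.353 -0.151  0.216] [-0.79  0.12  2.53  2.87  0.83 -1.44] 0.0
0.06 [ 0.353 -0.151  0.156] [-0.79  0.42  2.48  2.91  1.07 -1.52] 0.0
0.006 [ 0.353 -0.151  0.102] [-0.79  0.66  2.41  2.93  1.24 -1.56] 0.0
```

```bash
cat > wp.py <<'E'
import sys
from plan import *
pa,ya,s,y,z=map(float,sys.argv[1:6])
T=Ry(ya)@Rp(pa)@T0; P=lane(s,y,z)-T@BASE
row(P,T,0)
E
python3 wp.py 0.6 0 .138 -.03 .19; python3 wp.py 1.571 0 .138 -.03 .19
```

```text
grip lane s,y,z 0.1446 -0.0043 0.0434
t 3.42 q [-0.517, 0.177, 1.654, -0.269, 1.326, 0.134] p [0.519, -0.2029, 0.389] F [1.0, -0.7, -1.2] op 0.48 gf 62.1
ROW [-57.3, 28.7, 23.6] [0.007, 0.598, 0.003]
grip lane s,y,z 0.1446 -0.0043 0.0434
t 3.42 q [-0.517, 0.177, 1.654, -0.269, 1.326, 0.134] p [0.519, -0.2029, 0.389] F [1.0, -0.7, -1.2] op 0.48 gf 62.1
ROW [-179.0, 27.5, 154.8] [0.007, 1.569, 0.011]
```

```bash
python3 -m pendant '[[[0,-11,6,5,0,0.12,0],[0,-23,11,9,0,0.24,0],[0,-34,17,14,0,0.36,0],[0,-46,23,19,0,0.48,0],[0,-57,29,24,0.007,0.6,0.003]]]' >/dev/null;python3 wp.py 1.2 0 .138 -.03 .19
```

```text
grip lane s,y,z 0.1446 -0.0043 0.0434
t 3.83 q [-0.781, 0.211, 1.645, 0.346, 1.364, -0.282] p [0.5094, -0.2708, 0.3781] F [-1.0, 0.7, -1.0] op 0.47 gf 62.1
ROW [-111.8, -0.5, 1.0] [-0.0, 0.594, 0.003]
```

```bash
python3 -m pendant '[[[0,-22,0,0,0,0.12,0],[0,-45,0,0,0,0.24,0],[0,-67,0,0,0,0.36,0],[0,-89,0,0,0,0.48,0],[0,-112,0,1,0,0.6,0]]]' >/dev/null;python3 wp.py 1.571 0.2 .138 -.03 .17
```

```text
grip lane s,y,z 0.1446 -0.0043 0.0434
t 4.25 q [-1.069, 0.368, 1.645, 0.804, 1.658, -0.641] p [0.4507, -0.3591, 0.3395] F [0.2, 0.8, -0.3] op 0.48 gf 62.2
ROW [-84.2, -33.4, 9.3] [-0.182, 0.364, 0.091]
```

```bash
python3 -m pendant '[[[0,-25,-10,3,-0.05,0.11,0.03],[0,-50,-20,6,-0.11,0.22,0.055],[0,-70,-28,8,-0.15,0.3,0.075],[0,-84,-33,9,-0.18,0.364,0.09],[0,-84,-33,9,-0.18,0.364,0.09]]]' >/dev/null;python3 wp.py 1.571 0.8 .138 -.03 .17
```

```text
grip lane s,y,z 0.1446 -0.0043 0.0434
t 4.67 q [-1.22, 0.501, 1.771, 1.087, 1.713, -0.786] p [0.3985, -0.3752, 0.2625] F [-0.5, 1.1, -1.7] op 0.48 gf 62.3
ROW [9.8, -92.8, 26.5] [-0.58, 0.004, 0.148]
```

```bash
python3 -m pendant '[[[0,2,-20,2,-0.116,0,0.03],[0,4,-39,6,-0.232,0,0.06],[0,6,-58,11,-0.348,0.002,0.09],[0,8,-76,18,-0.464,0.003,0.12],[0,10,-93,26.5,-0.58,0.004,0.148]]]' >/dev/null;python3 wp.py 1.571 1.3 .138 -.03 .17
```

```text
grip lane s,y,z 0.1446 -0.0043 0.0434
t 5.08 q [-1.282, 0.18, 2.22, 1.469, 1.305, -0.812] p [0.3546, -0.2892, 0.2694] F [0.3, 0.3, -0.6] op 0.48 gf 62.2
ROW [1.9, -79.9, 17.8] [-0.48, -0.001, 0.139]
```

```bash
python3 -m pendant '[[[0,0,-17,1,-0.1,0,0.028],[0,1,-33,4,-0.2,0,0.056],[0,1,-50,8,-0.3,0,0.084],[0,2,-65,12,-0.4,0,0.11],[0,2,-80,18,-0.48,0,0.139]]]' >/dev/null;python3 wp.py 1.571 1.571 .138 -.02 .15
```

```text
grip lane s,y,z 0.1446 -0.0043 0.0434
t 5.5 q [-1.069, -0.039, 2.477, 2.082, 0.861, -0.945] p [0.3575, -0.2069, 0.2664] F [0.9, -0.4, 0.2] op 0.48 gf 62.2
ROW [-21.1, -46.7, 1.3] [-0.263, -0.002, 0.068]
```

```bash
python3 -m pendant '[[[0,-5,-12,0,-0.065,0,0.017],[0,-10,-23,0,-0.13,0,0.034],[0,-15,-35,0,-0.2,0,0.05],[0,-21,-46.7,1,-0.263,-0.002,0.068],[0,-21,-46.7,1,-0.263,-0.002,0.068]]]' >/dev/null;python3 wp.py 1.571 1.571 .138 -.002 .13
python3 - <<'E'
from plan import *
o,p,r=st()
print((r@Bz).round(3),((p+r@BASE-A0)@np.c_[X,Y,Z]).round(4))
shot("side","s2.png",170,60,410,310,2)
a=cv2.imread("pics/s2.png")
shot("top","t2.png",245,130,430,290,1.6);b=cv2.imread("pics/t2.png")
cv2.imwrite("pics/m2.png",np.hstack([a,cv2.copyMakeBorder(b,0,500-b.shape[0],0,0,cv2.BORDER_CONSTANT)]))
E
```

```text
grip lane s,y,z 0.1446 -0.0043 0.0434
t 5.92 q [-0.78, 0.016, 2.505, 2.845, 0.705, -1.393] p [0.3684, -0.1601, 0.2455] F [-0.4, 0.5, -0.9] op 0.48 gf 62.2
ROW [-23.7, 1.2, -11.9] [-0.005, 0.0, -0.0]
grip lane s,y,z 0.1446 -0.0043 0.0434
[-0.001 -0.001  1.   ] [ 0.14   -0.0196  0.1497]
```

View pics/m2.png

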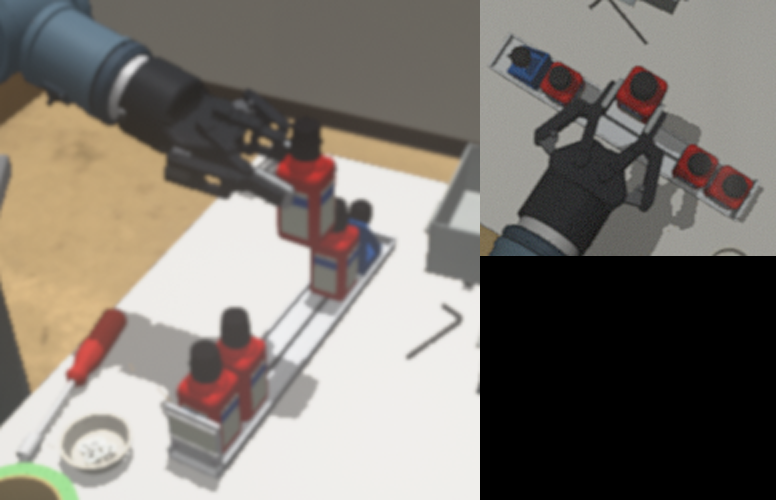

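The bottle is held upright above the gap, with its cap at about (643,83) in the top part. I'll compare its measured position with the predicted one.

Run:
```python
from plan import *
im=ctrl.camera("top").astype(int)
o,p,r=st(); b=p+r@BASE; c=b+.112*Z; u0=proj("top",c)[0]; print("pred",u0)
# dark cap blob inside window
x,y=u0.astype(int); w=im[y-14:y+15,x-14:x+15]; m=((w.max(2)<75)).astype(np.uint8)
n,l,s,ct=cv2.connectedComponentsWithStats(m); i=1+np.argmax(s[1:,4]); uv=ct[i]+[x-14,y-14]; print(uv,s[i])
P=at_z("top",uv,c[2]); d=P-A0; print("cap meas lane",d@X,d@Y,"pred",(c-A0)@X,(c-A0)@Y)
```

```text
grip lane s,y,z 0.1446 -0.0043 0.0434
pred [345.50902417 180.71080761]
[347.16796875 183.26953125] [  8   8  18  19 256]
cap meas lane 0.13582912574325637 -0.01827662480683402 pred 0.13996679930385503 -0.020278079594400786
```

```bash
python3 wp.py 1.571 1.571 .142 -.003 .05
```

```text
grip lane s,y,z 0.1446 -0.0043 0.0434
t 6.07 q [-0.784, 0.016, 2.504, 2.834, 0.707, -1.386] p [0.3686, -0.161, 0.2458] F [0.6, -0.0, -0.7] op 0.48 gf 62.2
ROW [-101.1, -3.4, 9.2] [-0.008, -0.001, 0.001]
```

```bash
python3 -m pendant '[[[0,-28,-3.4,-8,-0.008,0,0],[0,-55,-3.4,-2,-0.008,0,0],[0,-78,-3.4,4,-0.008,0,0],[0,-101,-3.4,9,-0.008,0,0],[0,-101,-3.4,9,-0.008,0,0]]]' >/dev/null
cat > chk.py <<'E'
from plan import *
def cap(name,c,win=14):
    im=ctrl.camera("top").astype(int); x,y=proj("top",c)[0].astype(int); w=im[y-win:y+win+1,x-win:x+win+1]
    n,l,s,ct=cv2.connectedComponentsWithStats((w.max(2)<75).astype(np.uint8)); i=1+np.argmax(s[1:,4])
    d=at_z("top",ct[i]+[x-win,y-win],c[2])-A0; print(name,"s,y",(d@X).round(4),(d@Y).round(4),"stat",s[i].tolist())
o,p,r=st(); b=p+r@BASE; d=b-A0; print("pred base",(d@X).round(4),(d@Y).round(4),d[2].round(4),"axis",(r@Bz).round(3),"F",np.round(o["wrist_force"],1))
cap("held",b+.112*r@Bz)
for n,s in(("a",0),("b",.0457),("c",.2305)): cap(n,lane(s,0,.118))
E
python3 chk.py;python3 wp.py 1.571 1.571 .142 -.003 .02
```

```text
grip lane s,y,z 0.1446 -0.0043 0.0434
pred base 0.1407 0.001 0.0412 axis [ 0.011 -0.011  1.   ] F [-0.4  1.2 -1.4]
held s,y 0.1358 0.0004 stat [9, 9, 16, 16, 191]
a s,y -0.0001 0.0006 stat [7, 8, 15, 15, 165]
b s,y 0.0463 0.0005 stat [7, 7, 14, 15, 167]
c s,y 0.2373 0.0014 stat [0, 2, 23, 21, 267]
grip lane s,y,z 0.1446 -0.0043 0.0434
t 6.68 q [-0.783, 0.465, 2.467, 2.935, 1.106, -1.527] p [0.3556, -0.1498, 0.1467] F [0.3, -0.2, -1.2] op 0.48 gf 62.2
ROW [-29.9, -1.3, 7.7] [0.004, -0.003, -0.001]
```

```bash
python3 -m pendant '[[[0,-10,-1,2,0.004,-0.003,-0.001],[0,-20,-1,4,0.004,-0.003,-0.001],[0,-30,-1,7,0.004,-0.003,-0.001],[0,-30,-1,7,0.004,-0.003,-0.001],[0,-30,-1,7,0.004,-0.003,-0.001]]]' >/dev/null; python3 chk.py;python3 wp.py 1.571 1.571 .142 -.002 .012
python3 - <<'E'
from h import *
shot("side","s3.png",215,120,375,290,3.5)
E
```

```text
grip lane s,y,z 0.1446 -0.0043 0.0434
pred base 0.1418 -0.0021 0.0201 axis [0.001 0.    1.   ] F [-0.  -0.4 -1.3]
held s,y 0.1371 -0.0014 stat [10, 8, 15, 16, 177]
a s,y 0.0 0.0005 stat [7, 8, 15, 15, 166]
b s,y 0.0462 0.0007 stat [7, 8, 14, 14, 163]
c s,y 0.2372 0.0013 stat [0, 2, 23, 21, 265]
grip lane s,y,z 0.1446 -0.0043 0.0434
t 7.3 q [-0.781, 0.605, 2.431, 2.942, 1.203, -1.55] p [0.3548, -0.1478, 0.1152] F [0.7, -0.6, -1.0] op 0.48 gf 62.2
ROW [-7.1, -0.1, 2.4] [-0.0, 0.002, 0.0]
```

View pics/s3.png

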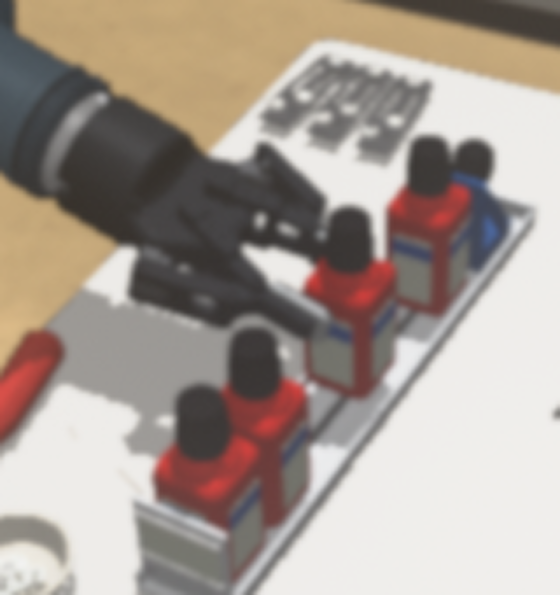

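The bottle hangs just above the lane in line with the others, cap at (350,225), caps b (255,355) and c (430,165). I'll lower it until it touches.

```bash
python3 -m pendant '[[[0,-4,0,1,0,0.002,0],[0,-8,0,1,0,0.002,0],[0,-8,0,1,0,0.002,0]]]' | grep -E 'pos|force';python3 -m pendant '[[[0,-2,0,0.5,0,0,0],[0,-4,0,1,0,0,0],[0,-4,0,1,0,0,0]]]' | grep -E 'pos|force'; python3 chk.py
```

```text
eef_pos: [0.3531, -0.1466, 0.1052]
wrist_force: [-0.3, 1.2, -1.6]
grasp_force: 62.2
eef_pos: [0.3533, -0.1466, 0.1022]
wrist_force: [-4.2, 3.8, 8.7]
grasp_force: 63.2
grip lane s,y,z 0.1446 -0.0043 0.0434
pred base 0.1421 0.0003 0.0065 axis [-0.001  0.     1.   ] F [-4.2  3.8  8.7]
held s,y 0.1376 0.0012 stat [10, 9, 15, 15, 169]
a s,y -0.0001 0.0007 stat [7, 9, 15, 14, 164]
b s,y 0.0463 0.0006 stat [7, 7, 14, 15, 166]
c s,y 0.2373 0.0014 stat [0, 2, 23, 21, 263]
```

```bash
python3 -m pendant '[[[0.8,1,0,0,0,0,0],[0.8,1,0,0,0,0,0],[0.8,1,0,0,0,0,0],[0.8,1,0,0,0,0,0]]]' | grep -E 'pos|force|open'; python3 chk.py; python3 -c "
from h import *
shot('side','s4.png',215,120,375,290,3.5)"
```

```text
eef_pos: [0.3535, -0.1469, 0.1026]
wrist_force: [-1.0, 0.3, -0.4]
opening: 0.796
grasp_force: 0.0
grip lane s,y,z 0.1446 -0.0043 0.0434
pred base 0.142 0.0004 0.0062 axis [ 0.003 -0.002  1.   ] F [-1.   0.3 -0.4]
held s,y 0.1376 0.0016 stat [9, 9, 15, 15, 169]
a s,y -0.0001 0.0007 stat [7, 9, 15, 14, 164]
b s,y 0.0463 0.0006 stat [7, 7, 14, 15, 165]
c s,y 0.2372 0.0015 stat [0, 1, 23, 22, 264]
```

View pics/s4.png

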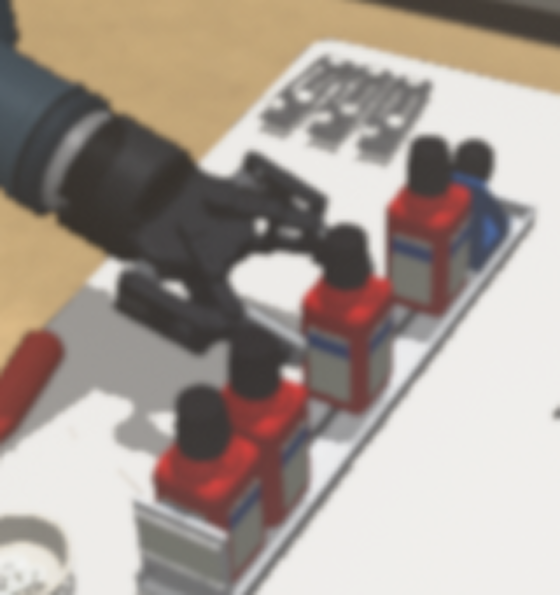

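The bottle stands on its own: base corner at (358,412), on the line between those of b and c. I'm lifting off.

```bash
python3 -m pendant '[[[0.8,32,0,-8,0,0,0],[0.8,64,0,-16,0,0,0],[0.8,97,0,-25,0,0,0],[0.8,130,0,-35,0,0,0],[0.8,160,0,-43,0,0,0]]]' | grep -E 'pos|force|open'; python3 chk.py; python3 wp.py 1.571 1.0 .16 -.03 .19
```

```text
eef_pos: [0.3542, -0.147, 0.258]
wrist_force: [0.5, -0.6, -0.1]
opening: 0.796
grasp_force: 0.0
grip lane s,y,z 0.1446 -0.0043 0.0434
pred base 0.1428 0.0 0.1612 axis [ 0.004 -0.005  1.   ] F [ 0.5 -0.6 -0.1]
held s,y 0.1327 0.0137 stat [9, 24, 13, 5, 49]
a s,y 0.0 0.0006 stat [7, 8, 15, 15, 167]
b s,y 0.0471 0.001 stat [5, 7, 16, 15, 176]
c s,y 0.2373 0.0013 stat [0, 1, 23, 22, 266]
grip lane s,y,z 0.1446 -0.0043 0.0434
t 9.25 q [-0.781, -0.093, 2.55, 2.824, 0.647, -1.365] p [0.3552, -0.1476, 0.2597] F [-0.2, 0.5, -0.2] op 0.8 gf 0.0
ROW [39.4, 71.7, 47.1] [0.549, -0.003, -0.147]
```

```bash
python3 -m pendant '[[[1,15,14,9,0.11,0,-0.03],[1,30,29,19,0.22,0,-0.06],[1,39,43,28,0.33,0,-0.09],[1,39,57,38,0.44,0,-0.12],[1,39,72,47,0.55,0,-0.147]]]' | grep -E 'force'; python3 wp.py 1.571 0.4 .18 -.02 .19
```

```text
wrist_force: [2.4, -0.0, 1.4]
grasp_force: 0.0
grip lane s,y,z 0.1446 -0.0043 0.0434
t 9.67 q [-1.134, -0.024, 2.413, 1.898, 0.944, -0.837] p [0.3623, -0.2333, 0.2812] F [2.4, -0.0, 1.4] op 1.0 gf 0.0
ROW [16.3, 67.8, 44.5] [0.776, -0.009, -0.206]
```

```bash
python3 -m pendant '[[[1,3,13,9,0.12,0,-0.03],[1,7,27,18,0.24,0,-0.06],[1,10,40,27,0.36,0,-0.09],[1,13,53,36,0.48,0,-0.13],[1,16,68,44,0.6,0,-0.16]]]' | grep -E 'force'; python3 wp.py 1.2 0.2 .21 -.01 .2
```

```text
wrist_force: [0.2, 0.4, -0.6]
grasp_force: 0.0
grip lane s,y,z 0.1446 -0.0043 0.0434
t 10.08 q [-1.214, 0.273, 2.053, 1.357, 1.429, -0.745] p [0.392, -0.3108, 0.2843] F [0.2, 0.4, -0.6] op 1.0 gf 0.0
ROW [81.4, -11.0, 54.9] [0.348, -0.376, -0.167]
```

```bash
python3 -m pendant '[[[1,16,-2,11,0.07,-0.075,-0.033],[1,33,-4,22,0.14,-0.15,-0.067],[1,49,-7,33,0.21,-0.225,-0.1],[1,65,-9,44,0.28,-0.3,-0.133],[1,81,-11,55,0.348,-0.376,-0.167]]]' | grep -E 'force'; python3 wp.py 0.6 0.0 .23 -.005 .23
```

```text
wrist_force: [0.5, -0.3, -0.5]
grasp_force: 0.0
grip lane s,y,z 0.1446 -0.0043 0.0434
t 10.5 q [-0.989, 0.183, 1.856, 0.916, 1.443, -0.491] p [0.4562, -0.2713, 0.349] F [0.5, -0.3, -0.5] op 1.0 gf 0.0
ROW [131.6, -6.9, 55.9] [0.12, -0.591, -0.169]
```

```bash
python3 -m pendant '[[[1,26,-1,11,0.024,-0.12,-0.034],[1,53,-3,22,0.05,-0.24,-0.067],[1,79,-4,34,0.07,-0.36,-0.1],[1,105,-6,45,0.1,-0.48,-0.135],[1,132,-7,56,0.12,-0.59,-0.169]]]' | grep -E 'force'
python3 - <<'E'
from h import *
row(lane(.2909,-.0018,.20),PICK)
E
```

```text
wrist_force: [0.4, 0.1, -0.9]
grasp_force: 0.0
t 10.92 q [-0.615, 0.133, 1.643, 0.339, 1.381, -0.096] p [0.5394, -0.1787, 0.4212] F [0.4, 0.1, -0.9] op 1.0 gf 0.0
ROW [85.2, -5.5, 105.1] [0.004, -0.595, -0.005]
```

```bash
python3 -m pendant '[[[1,22,-1,15,0,-0.12,0],[1,45,-2,35,0,-0.24,0],[1,65,-4,60,0,-0.36,0],[1,80,-5,85,0,-0.48,0],[1,85,-5.5,105,0.004,-0.595,-0.005]]]' | grep -E 'force'
python3 - <<'E'
from h import *
row(lane(.2909,-.0018,.14),PICK)
shot("side","s5.png",285,60,425,240,3.3,[lane(.2909,-.0018,.081)])
E
```

```text
wrist_force: [-0.1, 0.5, -1.0]
grasp_force: 0.0
t 11.33 q [-0.266, 0.341, 1.538, -0.258, 1.352, 0.384] p [0.5995, -0.0787, 0.3485] F [-0.1, 0.5, -1.0] op 1.0 gf 0.0
ROW [13.7, 0.1, 57.2] [0.002, 0.003, 0.0]
```

View pics/s5.png

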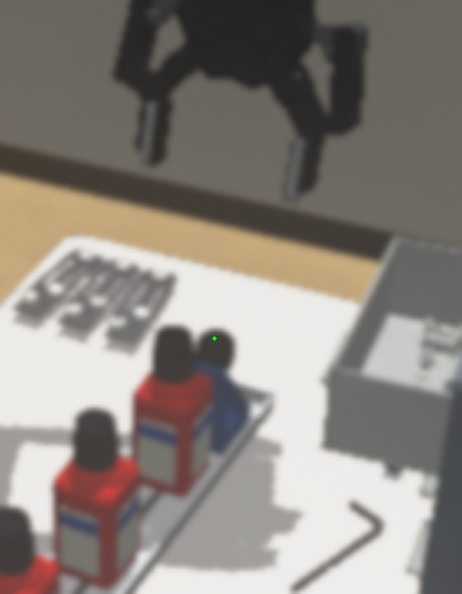

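The marked point sits on the knob top at (214,340), and the fingers straddle it clear of the drawer. I'll go down with the fingers partly closed.

```bash
python3 -m pendant '[[[0.65,10,0,38,0.002,0.003,0],[0.65,20,0,76,0.002,0.003,0],[0.65,26,0,100,0.002,0.003,0],[0.65,31,0,122,0.002,0.003,0],[0.65,31,0,122,0.002,0.003,0]]]' | grep -E 'force|open'
python3 - <<'E'
from h import *
row(lane(.2909,-.0018,.072),PICK)
E
```

```text
wrist_force: [-0.8, -0.5, -0.5]
opening: 0.652
grasp_force: 0.0
t 11.8 q [-0.276, 0.502, 1.609, -0.268, 1.134, 0.435] p [0.5957, -0.0825, 0.219] F [-0.8, -0.5, -0.5] op 0.65 gf 0.0
ROW [2.8, 1.2, -3.5] [-0.01, -0.004, -0.001]
```

```bash
python3 -m pendant '[[[0,0,0,2,0,0,0],[0,0,0,2,0,0,0],[0,0,0,2,0,0,0],[0,0,0,2,0,0,0],[0,0,0,2,0,0,0]]]' | grep -E 'force|open'
python3 - <<'E'
from h import *
row(lane(.2909-.06,-.0018,.072),PICK)
o,p,r=st(); d=p+r[:,2]*.155-A0; print("grasp",d@X,d@Y,d[2])
shot("side","s6.png",240,90,390,290,3)
E
```

```text
wrist_force: [-8.8, 6.0, -0.6]
opening: 0.251
grasp_force: 59.0
t 12.22 q [-0.275, 0.491, 1.607, -0.268, 1.137, 0.436] p [0.5973, -0.0823, 0.2266] F [-8.8, 6.0, -0.6] op 0.25 gf 59.0
ROW [-54.4, 0.2, 19.2] [0.0, -0.007, -0.004]
grasp 0.2894503892245203 -0.00185258635967807 0.07659798821934458
```

View pics/s6.png

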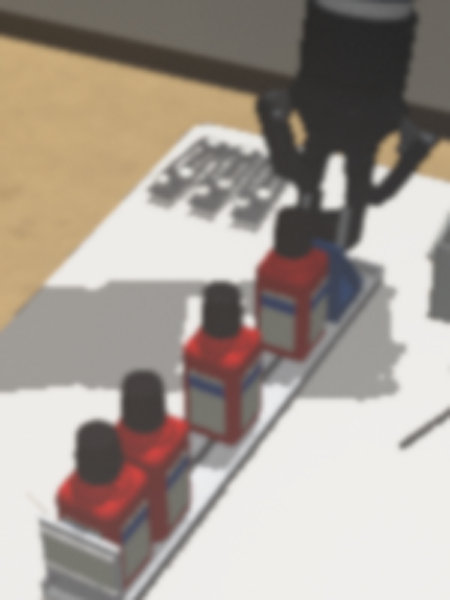

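The knob is gripped at about (330,220), and all four bottles stand. I'll push slowly along the lane.

```bash
python3 -m pendant '[[[0,-5,0,1.3,0,0,0],[0,-10,0,2.7,0,0,0],[0,-15,0,4,0,0,0],[0,-20,0,5.4,0,0,0],[0,-25,0,6.7,0,0,0]]]' | grep -E 'force|pos';python3 -m pendant '[[[0,-5,0,1.3,0,0,0],[0,-10,0,2.7,0,0,0],[0,-15,0,4,0,0,0],[0,-20,0,5.4,0,0,0],[0,-25,0,6.7,0,0,0]]]' | grep -E 'force|pos'
python3 - <<'E'
from h import *
row(lane(.2909-.1,-.0018,.0766),PICK)
o,p,r=st(); d=p+r[:,2]*.155-A0; print("grasp",d@X,d@Y,d[2], "F along X",np.array(o["wrist_force"])@X)
E
```

```text
eef_pos: [0.5833, -0.1032, 0.2266]
wrist_force: [-8.4, 8.9, 1.1]
grasp_force: 59.3
eef_pos: [0.569, -0.1248, 0.2267]
wrist_force: [-8.1, 10.3, 2.4]
grasp_force: 59.5
t 13.1 q [-0.358, 0.448, 1.67, -0.278, 1.096, 0.365] p [0.569, -0.1248, 0.2267] F [-8.1, 10.3, 2.4] op 0.26 gf 59.5
ROW [-44.9, 0.4, 12.0] [0.001, -0.009, -0.004]
grasp 0.23864581840533555 -0.0017267021301192978 0.07659962206121931 F along X 4.134574669536898
```

```bash
python3 -m pendant '[[[0,-4,0,1.1,0,0,0],[0,-8,0,2.1,0,0,0],[0,-12,0,3.2,0,0,0],[0,-16,0,4.3,0,0,0],[0,-20,0,5.4,0,0,0]]]' | grep -E 'force|pos';python3 -m pendant '[[[0,-4,0,1.1,0,0,0],[0,-8,0,2.1,0,0,0],[0,-12,0,3.2,0,0,0],[0,-16,0,4.3,0,0,0],[0,-20,0,5.4,0,0,0]]]' | grep -E 'force|pos'
python3 - <<'E'
from h import *
o,p,r=st(); d=p+r[:,2]*.155-A0; print("grasp",d@X,d@Y,d[2], "F along X",np.array(o["wrist_force"])@X)
shot("side","s7.png",240,110,390,290,3.3)
E
```

```text
eef_pos: [0.5577, -0.142, 0.2266]
wrist_force: [-7.8, 11.3, 5.1]
grasp_force: 59.7
eef_pos: [0.5462, -0.1592, 0.2266]
wrist_force: [-8.9, 11.8, 7.2]
grasp_force: 59.9
grasp 0.19743980156783505 -0.0016023730047620272 0.0765218331722829 F along X 4.9510079961679185
```

View pics/s7.png

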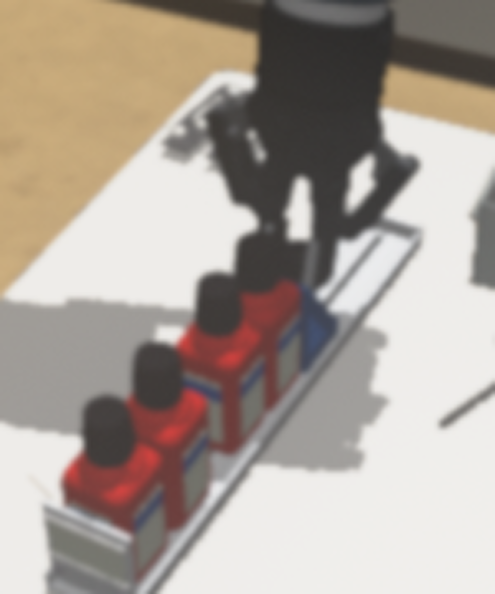

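The four bottles stand, with c and the righted one touching, and a gap remains before b at about (215,400). The last part goes slowly, watching the force.

```bash
cat > f.py <<'E'
from h import *
o,p,r=st(); d=p+r[:,2]*.155-A0; print("t",round(o["time_s"],2),"grasp s",(d@X).round(4),"z",d[2].round(4),"FX",round(np.array(o["wrist_force"])@X,1),np.round(o["wrist_force"],1))
E
python3 -m pendant '[[[0,-3,0,0.8,0,0,0],[0,-6,0,1.6,0,0,0],[0,-9,0,2.4,0,0,0],[0,-12,0,3.2,0,0,0]]]' >/dev/null; python3 f.py
python3 -m pendant '[[[0,-1.5,0,0.4,0,0,0],[0,-3,0,0.8,0,0,0],[0,-4,0,1.1,0,0,0]]]' >/dev/null; python3 f.py
```

```text
t 14.32 grasp s 0.185 z 0.0765 FX 4.2 [-9.9 11.5  6.4]
t 14.57 grasp s 0.1808 z 0.0765 FX 3.8 [-9.8 10.9  8.8]
```

```bash
python3 -m pendant '[[[0,-1.5,0,0.4,0,0,0],[0,-3,0,0.8,0,0,0],[0,-3,0,0.8,0,0,0]]]' >/dev/null; python3 f.py
python3 -m pendant '[[[0,-1,0,0.25,0,0,0],[0,-2,0,0.5,0,0,0],[0,-2,0,0.5,0,0,0]]]' >/dev/null; python3 f.py
python3 -m pendant '[[[0,-1,0,0.25,0,0,0],[0,-2,0,0.5,0,0,0],[0,-2,0,0.5,0,0,0]]]' >/dev/null; python3 f.py
```

```text
t 14.82 grasp s 0.1775 z 0.0765 FX 3.3 [-9.6 10.3  7.9]
t 15.07 grasp s 0.1755 z 0.0765 FX 4.2 [-10.3  11.8   8.1]
t 15.32 grasp s 0.1735 z 0.0765 FX 3.9 [-9.5 11.   8.6]
```

```bash
for i in 1; do
python3 -m pendant '[[[0,-1,0,0.25,0,0,0],[0,-2,0,0.5,0,0,0],[0,-2,0,0.5,0,0,0]]]' >/dev/null; python3 f.py
python3 -m pendant '[[[0,-1,0,0.25,0,0,0],[0,-2,0,0.5,0,0,0],[0,-2,0,0.5,0,0,0]]]' >/dev/null; python3 f.py; done
python3 - <<'E'
from h import *
shot("side","s8.png",245,130,365,290,4)
E
```

```text
t 15.57 grasp s 0.1716 z 0.0765 FX 5.2 [-8.9 12.1  8.2]
t 15.82 grasp s 0.1696 z 0.0765 FX 5.6 [-8.4 12.2  7. ]
```

View pics/s8.png

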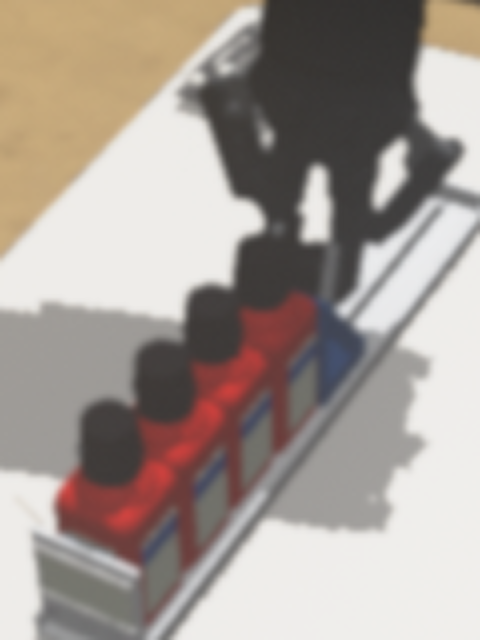

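The row is almost closed, with a small gap possible at the front stop near (140,560). I'll continue to the force jump.

```bash
python3 -m pendant '[[[0,-1,0,0.25,0,0,0],[0,-1.5,0,0.4,0,0,0],[0,-1.5,0,0.4,0,0,0]]]' >/dev/null; python3 f.py
python3 -m pendant '[[[0,-1,0,0.25,0,0,0],[0,-1.5,0,0.4,0,0,0],[0,-1.5,0,0.4,0,0,0]]]' >/dev/null; python3 f.py
```

```text
t 16.12 grasp s 0.1682 z 0.0765 FX 6.2 [-8.9 13.3  7.2]
t 16.37 grasp s 0.1669 z 0.0765 FX 7.3 [-8.5 14.3  8.3]
```

```bash
python3 -m pendant '[[[0,-1,0,0.25,0,0,0],[0,-1.5,0,0.4,0,0,0],[0,-1.5,0,0.4,0,0,0]]]' >/dev/null; python3 f.py
python3 -m pendant '[[[0,-1,0,0.25,0,0,0],[0,-1.5,0,0.4,0,0,0],[0,-1.5,0,0.4,0,0,0]]]' >/dev/null; python3 f.py
```

```text
t 16.62 grasp s 0.1668 z 0.0765 FX 13.1 [-5.4 19.3  9.6]
t 16.87 grasp s 0.1667 z 0.0765 FX 20.0 [-2.1 25.4  9.3]
```

The force jumped to 20 N with no further motion. Knob travel was about 0.123 m plus the initial offset of about 0.011 m, or 0.134 in total, so the row is closed. I'll ease off a little, release and rise.

```bash
python3 -m pendant '[[[0,1.3,0,-0.3,0,0,0],[0,1.3,0,-0.3,0,0,0],[0.6,1.3,0,-0.3,0,0,0],[0.6,1.3,0,-0.3,0,0,0],[0.6,1.3,0,-0.3,0,0,0]]]' | grep -E "force|open"; python3 -m pendant '[[[0.6,-4,0,-15,0,0,0],[0.6,-9,0,-34,0,0,0],[0.6,-18,0,-68,0,0,0],[0.6,-27,0,-102,0,0,0],[0.6,-36,0,-136,0,0,0]]]' | grep -E "force|open"; python3 -m pendant '[[[0.6,40,0,-10,0,0,0],[0.6,80,0,-21,0,0,0],[0.6,120,0,-32,0,0,0],[0.6,160,0,-42,0,0,0],[0.6,160,0,-42,0,0,0]]]' | grep -E "force|pos"
python3 - <<'E'
from h import *
shot("side","s9.png",245,130,365,290,3)
shot("top","t9.png",245,145,430,275,2)
a=cv2.imread("pics/s9.png");b=cv2.imread("pics/t9.png")
cv2.imwrite("pics/m9.png",np.hstack([a,cv2.copyMakeBorder(b,0,480-b.shape[0],0,0,cv2.BORDER_CONSTANT)]))
E
```

```text
wrist_force: [0.9, 0.5, -0.2]
opening: 0.599
grasp_force: 0.0
wrist_force: [0.5, 0.0, 0.2]
opening: 0.599
grasp_force: 0.0
eef_pos: [0.6223, -0.0452, 0.3681]
wrist_force: [-1.2, -1.3, 0.2]
grasp_force: 0.0
```

View pics/m9.png

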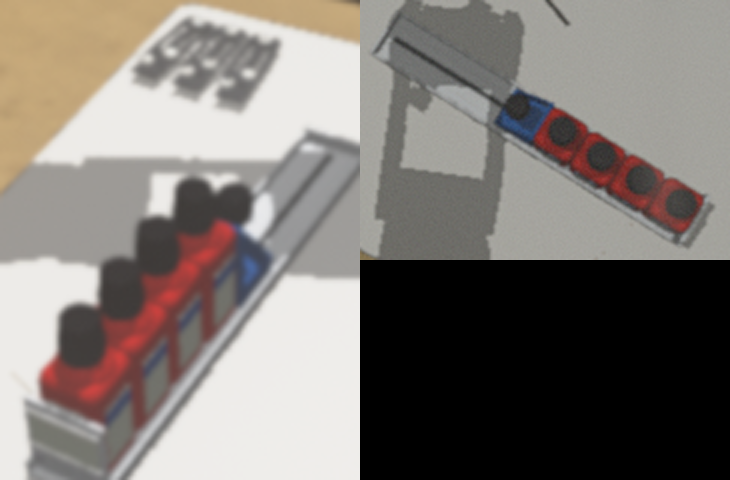

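The picture shows four upright bottles closed up between the front stop (70,440) and the back-stop (250,260), with the robot clear. I'm handing the job in.

```bash
python3 -c "
from bench import ctrl
print(ctrl.hand_in())"
```

```text
the job is handed in; nothing more can be done
None
```

The tipped bottle is upright in the lane, the back-stop holds all four closed up against the front stop with no bottle knocked over, and the job was handed in at about 18 s with the robot clear.

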